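# Tip the bit case flat beside the toolbox

## Robot

A 7-joint arm with a two-finger parallel gripper is mounted at the origin on a cart in front of the work surface, level with it; the furniture and walls round the work are solid. World frame = base frame: x ahead of the robot, y to its left, z up, the work surface at z = 0. Lengths are in m, angles in rad, forces in N, time in s.
With the tool pointing down it reaches from about 0.425 to 0.875 m from the base axis. Payload 4.7 kg.
Tool frame: the origin (TCP) lies midway between the tips of the shut fingers; the grasp point (between the pads) lies 19 mm behind it; z points along the fingers, y is the line along which they close (so a half turn about z gives the same grasp; the last joint's range is limited). The gripper opens to 85 mm and grips with 20 to 120 N. Pads are 22 mm wide; open, the fingers measure 114 mm over their backs; the gripper's body (76 mm by 85 mm) begins 54 mm behind the grasp point. The pads swing forward as they close: fully open they stand 13 mm farther back than shut.
Start: joints at [1.216, 0.321, -0.07, 1.45, 0.023, 1.371, -0.057], TCP at [0.234, -0.606, 0.231] pointing down, gripper open.
Joint ranges: [-2.86, 2.86], [-0.3, 2.09], [-1.38, 1.24], [0.06, 2.45], [-1.56, 4.7], [0.09, 2.05], [-2.69, 2.69]. Speed limits (rad/s): [2.57, 2.57, 3.14, 3.14, 3.14, 3.14, 3.14].

## Interface

Orientations are given as a 3x3 rotation matrix whose columns are the frame's x, y, z axes.
In Python, from plant import ctrl gives the robot as it stands. The module is installed in compiled form; this text tells all that it offers.
- The arm moves only by the shell command python3 -m pendant 'ROWS' [OPENING]. ROWS is JSON, a list of rows, each a list of 6 numbers: the shift along the tool's x, y, z as a fraction of full scale, then the turn, a rotation vector about the tool's x, y, z as a fraction of full scale. A call has 1 to 20 rows; each row shifts and turns the commanded pose from where the row before left it, along the tool's axes as they then stand; what a row does not reach is not made up. Full scale, the value 1, is 0.03 m for a shift and 1.5 rad for a turn. A row lasts 1/8 s, in which the tool goes at most 62.5 mm and 10.7 degrees, less where a joint would pass 70% of its speed; a pose out of reach is approached as far as the arm can. A call with a number of a shift or a turn outside -1 to 1 is refused whole. A call with a gripper value outside its range is refused whole. OPENING is the opening, from -1 (shut) to 1 (fully open), set as the call begins (- or left out, the last holds). The fingers move at their own pace and stop on an object; the grip force is fixed at half the most. Time passes only in rows, so rows that do not move let the fingers close. It gives the time, the measured TCP pose, the force, the opening and the grip force at its end, in the units of the state.
- ctrl.get_state(): the state, without advancing time (a new reading comes with each control period).
- ctrl.get_image(name): name is "side" or "top" or "wrist"; returns a dict with "img" (420x560x3 uint8, red, green, blue), "K" (3x3 intrinsics, pixels), "extrinsics" (4x4, takes a point from camera to world coordinates). Camera axes: x right, y down, z forward; pixel columns grow to the right and rows downward; lengths in m; the calibration is good to about 2 mm. A picture is of the moment at which its call begins. There is no depth.
- ctrl.job_done(): hands the job in; it is judged then, once.
Trained networks look in a picture, given as the dict that the camera call returned (one of the last four; its "shot" number tells which), for a name from the list of things; names that differ only in an ending like _2 or _b are one class to them, and where a whole thing is asked for, a point or a joint stands for the part that bears it (a point fixed in the world has none). Each returns a list of dicts, best first, with "p" (0 to 1); they miss things now and then, are a little off and sometimes report something else, mostly with a low value. They report only what shows in the picture. A call takes as long as a camera call.
- ctrl.look_for(thing, picture): "extent" ([left, top, right, bottom] in pixels, round what is visible of it).
- ctrl.outline_of(thing, picture): "pixels" (420x560 bool, what is visible of it) and "extent" ([left, top, right, bottom] in pixels, round what is visible of it).
The state is a dict: "time_s": time; "joints": joint angles; "qvel": joint speeds; "effort": joint torques, N m; "tcp_pos": TCP position; "tcp_rot": TCP orientation; "ft_force": force on the tool from outside, world axes, zero at the start; "ft_torque": the same for the moment, N m; "gripper_width": opening from 0.0 (shut) to 1.0 (fully open); "finger_force": force on a finger pad.
Only numpy, scipy, OpenCV 4.12 (cv2) and the standard library are available. Lean on these libraries where they do the work, as an engineer would, in place of code of your own. Each camera call takes 0.05 s, during which the arm holds its last target. There are 200 camera calls.

## Task

The black case of driver bits has been left standing on its narrow side. Without gripping or lifting it, push it near the top so that it tips over towards the blue toolbox and lies flat on the worktop, lid up; then push it gently along the worktop until its end lies flat against the toolbox's side, without ramming it. Leave the other things where they are.

Things in the scene. Friction and masses are not known exactly. Their poses are not given: they have to be found in the camera images.
- case: Black moulded case of driver bits, loose, lid shut, 175 x 202 x 56 mm along its own x, y, z; 0.45 to 0.8 kg. Origin: centre of its underside; own z from underside to lid, latches on the -x side. Starts standing on its -y end, 200 mm tall, own y up, lid facing away from the toolbox (about -y of the world), underside facing it. Tipped towards the toolbox it lands lid up, own y towards the toolbox.
- case_mid (a point): Centre of the case, axes as the case's; 100 mm above the worktop at the start, 27 mm when it lies flat. Lid face and underside lie 27 mm from it, the two ends (own y) 100 mm. A level push on the lid within 50 mm of the top tips it about the lower edge of its underside without sliding; past about 15 degrees (pusher some 50 mm on) it falls by itself.
- case_lead (a point): Centre of the case's +y end face: the top at the start, the end that shall touch the toolbox.
- toolbox: Blue steel toolbox, fixed, 376 mm long (own x), 168 mm wide over its sides (own y), 222 mm high with handles. Origin at the centre of its underside. Its flat -y side faces the case.
- toolbox_side (a point): Middle of the length of the toolbox's -y side, on its surface, 27 mm above the worktop; the toolbox's axes: the side's outward normal is own -y.
- sealant: Bystander: filler tube standing on its cap, 49 mm across, 181 mm high, loose; origin at the centre of its foot.
- tape_measure: Bystander: yellow tape measure, 43 x 80 x 60 mm, loose; origin at the centre of its foot.
- battery: Bystander: black battery pack, 96 x 60 x 51 mm, loose; origin at the centre of its foot.
- chalk_line: Bystander: orange chalk line reel lying flat, 44 x 74 x 31 mm, loose; origin at the centre of its underside.
- screwdriver: Bystander: red screwdriver, 191 x 27 x 26 mm, length along its own x, loose; origin at the centre of its underside.
- trim: Bystander: white trim strip lying flat, 145 x 24 x 12 mm, length along its own x, loose; origin at the centre of its underside.

How it is judged:
On the way:
1. the case has been tipped flat onto its underside, lid up (angle between case's own z axis and vertical below 0.12 rad and height (world z) of case_mid below 0.035 m), for 0.2 s.
At the end, for the whole second after the job is handed in: The case lies at rest flat on its underside, lid up, its +y end within 10 mm of the toolbox's side and square to it within 0.1 rad (6 degrees), within 150 mm of the middle of the side (angle between case's own z axis and vertical below 0.07 rad and height (world z) of case_mid below 0.032 m and y of case_lead in the frame of toolbox_side above -0.01 m and x of case_lead in the frame of toolbox_side between -0.15 and 0.15 m and angle between the y axis of case and the y axis of toolbox, either way round below 0.1 rad and linear speed of case below 0.02 m/s); the robot touches nothing.
It fails at once if the case is lifted off the worktop (height (world z) of case_mid above 0.122 m).
It fails at once if a bystander is moved more than 25 mm (distance of any of sealant, tape_measure, battery, chalk_line, screwdriver, trim from where it was at the start of the episode above 0.025 m).
It fails at once if the case is rammed: the fingers press on it with over 60 N (contact force between the fingers and case above 60 N).
It also fails if it takes over 48 s, if anything falls off the work surface, if the arm or the gripper's body presses on something with over 40 N, if the wrist force passes 120 N, or if a joint passes its speed limit or range.

## Working session

There is one attempt and no reset: what is moved stays moved. The work goes in short steps, Python scripts to look and compute and a shell command to move; the robot and the scene stay as the last step left them, time stands still between calls to the robot, and variables do not carry over. Pictures are saved under pics/ and viewed, at most 10 in all, crops included, and the job is handed in when it is done.

```bash
mkdir -p pics
cat > h.py <<'E'
import numpy as np, cv2
from plant import ctrl
def pt(p,px,z):
    K,E=p["K"],p["extrinsics"]; d=E[:3,:3]@np.linalg.inv(K)@np.array([px[0],px[1],1.]); o=E[:3,3]
    return o+d*(z-o[2])/d[2]
def proj(p,X):
    E=np.linalg.inv(p["extrinsics"]); c=E[:3,:3]@np.array(X)+E[:3,3]; u=p["K"]@c; return u[:2]/u[2]
def save(p,n): cv2.imwrite("pics/"+n,p["img"][:,:,::-1])
E
python3 - <<'E'
from h import *
np.set_printoptions(precision=3,suppress=True)
s=ctrl.get_state(); print(s["time_s"],s["tcp_pos"],s["tcp_rot"])
for c in("top","side"):
    p=ctrl.get_image(c); save(p,c+"0.png"); print(c,p["extrinsics"])
    for t in("case","toolbox","sealant","tape_measure","battery","chalk_line","screwdriver","trim"):
        r=ctrl.look_for(t,p)
        if r: e=r[0]["extent"]; print(t,r[0]["p"],np.array(e), pt(p,((e[0]+e[2])/2,(e[1]+e[3])/2),0.03))
a,b=[cv2.imread(f"pics/{c}0.png") for c in("top","side")]
E
```

```text
0.0 [ 0.234 -0.606  0.23 ] [[ 0.933  0.361 -0.001]
 [ 0.361 -0.933  0.002]
 [-0.    -0.002 -1.   ]]
top [[ 0.026 -0.986  0.164  0.341]
 [-0.999 -0.019  0.045 -0.106]
 [-0.042 -0.165 -0.985  1.397]
 [ 0.     0.     0.     1.   ]]
case 0.91 [304.7 206.3 322.6 264.7] [ 0.49  -0.151  0.03 ]
toolbox 0.96 [122.9 173.4 197.7 285.5] [0.501 0.41  0.03 ]
sealant 0.6 [233.9 173.9 243.3 178.2] [0.706 0.13  0.03 ]
tape_measure 0.53 [257.2 174.5 271.7 186.7] [0.69  0.033 0.03 ]
battery 0.74 [306.  172.5 327.1 191.4] [ 0.688 -0.159  0.03 ]
chalk_line 0.53 [400.9 228.7 418.1 250.9] [ 0.482 -0.49   0.03 ]
screwdriver 0.75 [389.5 266.  428.3 279.8] [ 0.366 -0.485  0.03 ]
trim 0.54 [362.1 210.9 370.7 249.5] [ 0.513 -0.339  0.03 ]
side [[ 0.918 -0.241  0.316  0.068]
 [-0.397 -0.529  0.75  -1.147]
 [-0.013 -0.814 -0.581  1.   ]
 [ 0.     0.     0.     1.   ]]
case 0.66 [267.8 202.1 308.1 269.1] [ 0.537 -0.076  0.03 ]
toolbox 0.83 [206.6 123.6 282.3 182.6] [0.592 0.511 0.03 ]
sealant 0.75 [289.  347.  299.3 380.5] [ 0.352 -0.53   0.03 ]
tape_measure 0.63 [307.8 197.3 328.8 216. ] [0.703 0.028 0.03 ]
battery 0.35 [304.3 199.3 329.3 216.4] [0.695 0.024 0.03 ]
chalk_line 0.66 [321.5 326.6 346.3 352.1] [ 0.476 -0.506  0.03 ]
screwdriver 0.93 [288.2 320.  300.5 381.2] [ 0.369 -0.495  0.03 ]
trim 0.95 [292.9 287.7 343.1 307.7] [ 0.503 -0.362  0.03 ]
```

View pics/top0.png

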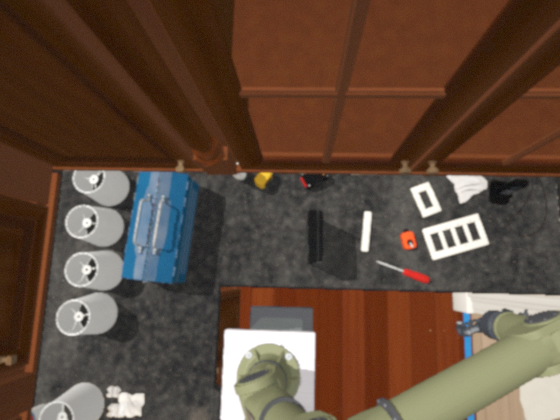

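View pics/side0.png

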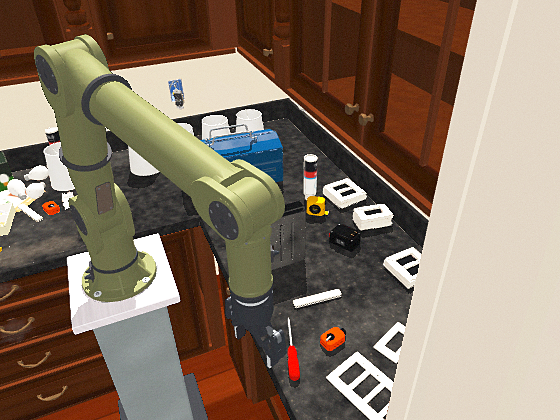

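```bash
cat > fit.py <<'E'
from h import *
from scipy.optimize import differential_evolution
from scipy.ndimage import distance_transform_edt
def hullmask(p,c):
    q=np.array([proj(p,x) for x in c]); h=cv2.convexHull((q*16).round().astype(np.int32)); m=np.zeros((420,560),np.uint8)
    cv2.fillConvexPoly(m,h,1,shift=4); return m>0
def fit(p,m,dx,dy,z,bounds):
    def cs(v):
        c,s=np.cos(v[2]),np.sin(v[2])
        return [[v[0]+c*a-s*b,v[1]+s*a+c*b,h] for a in(-dx/2,dx/2) for b in(-dy/2,dy/2) for h in(0,z)]
    def f(v):
        k=hullmask(p,cs(v)); return 1-(k&m).sum()/max(1,(k|m).sum())
    r=differential_evolution(f,bounds,seed=1,maxiter=60,popsize=12); return r.x,1-r.fun
E
python3 - <<'E'
from fit import *
np.set_printoptions(precision=3,suppress=True)
p=ctrl.get_image("top"); big=cv2.resize(p["img"][150:310,90:360],None,fx=2.9,fy=2.9,interpolation=cv2.INTER_CUBIC).copy()
for t,d,b in(("case",(.175,.055,.2),[(.4,.6),(-.25,-.05),(-.4,.4)]),("toolbox",(.376,.168,.19),[(.35,.65),(.3,.5),(-.4,.4)])):
    m=ctrl.outline_of(t,p)[0]["pixels"]
    v,iou=fit(p,m,*d,b); print(t,v,iou,m.sum())
    cn,_=cv2.findContours(m.astype(np.uint8),0,1); cn=max(cn,key=len)
    cv2.polylines(big,[((cn-[90,150]+.5)*2.9).astype(np.int32)],1,(255,255,0))
    c,s=np.cos(v[2]),np.sin(v[2]); q=[]
    for z,col in((0,(255,0,0)),(d[2],(0,255,0))):
        q=[proj(p,[v[0]+c*a*d[0]/2-s*e*d[1]/2,v[1]+s*a*d[0]/2+c*e*d[1]/2,z]) for a,e in((-1,-1),(1,-1),(1,1),(-1,1))]
        cv2.polylines(big,[((np.array(q)-[90,150]+.5)*2.9).astype(np.int32)],1,col)
cv2.imwrite("pics/fit.png",big[:,:,::-1])
for t in("sealant","tape_measure","battery","chalk_line","screwdriver","trim"):
    m=ctrl.outline_of(t,p)
    if m: e=m[0]["extent"]; print(t,pt(p,e[:2],0),pt(p,e[2:],0))
E
```

```text
case [ 0.476 -0.148  0.005] 0.7901008249312558 862
toolbox [ 0.506  0.371 -0.049] 0.8742323439099283 6838
sealant [ 0.596 -0.116  0.   ] [ 0.374 -0.189  0.   ]
tape_measure [0.744 0.071 0.   ] [0.664 0.011 0.   ]
battery [ 0.723 -0.1    0.   ] [ 0.667 -0.197  0.   ]
chalk_line [ 0.532 -0.478  0.   ] [ 0.446 -0.526  0.   ]
screwdriver [ 0.378 -0.474  0.   ] [ 0.333 -0.552  0.   ]
```

View pics/fit.png

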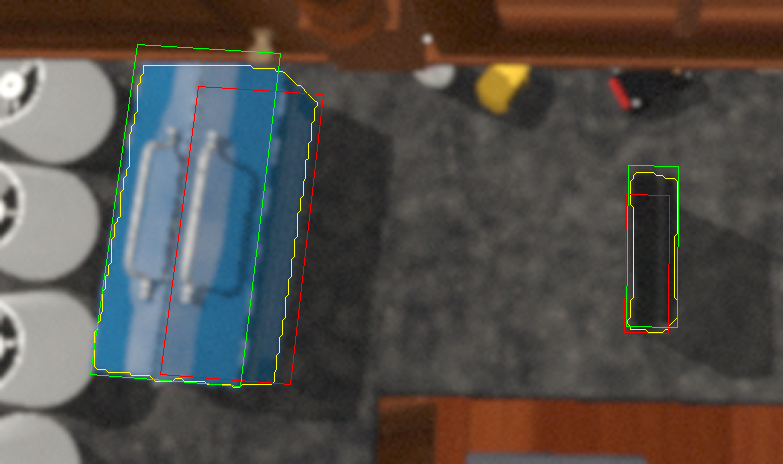

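Run:
```python
from fit import *
np.set_printoptions(precision=3,suppress=True)
p=ctrl.get_image("top")
m=ctrl.outline_of("toolbox",p)[0]["pixels"]
R=[(np.where(m[r])[0].max()+1,r+.5) for r in range(190,280)]
P=np.array([pt(p,q,0) for q in R]); k=np.polyfit(P[:,0],P[:,1],1)
print("side line y=a x+b",k,np.abs(np.polyval(k,P[:,0])-P[:,1]).max(),"ends",[pt(p,q,0) for q in((199.6,184),(185.4,282))])
m=ctrl.outline_of("case",p)[0]["pixels"]; print(np.where(m.any(1))[0][[0,-1]],)
for nm,g in(("left",lambda r:np.where(m[r])[0].min()),("right",lambda r:np.where(m[r])[0].max()+1)):
    for z in(0,.2):
        P=np.array([pt(p,(g(r),r+.5),z) for r in range(216,258)]); k=np.polyfit(P[:,0],P[:,1],1); print(nm,z,k,np.polyval(k,.48))
for r in(211,263): print(pt(p,(312,r),.2),pt(p,(312,r),0))
p=ctrl.get_image("side"); save(p,"s.png")
c=p["img"][180:290,190:360]; cv2.imwrite("pics/sc.png",cv2.resize(c,None,fx=4.6,fy=4.6,interpolation=2)[:,:,::-1])
```

```text
side line y=a x+b [-0.089  0.343] 0.004208022941030565 ends [array([0.681, 0.283, 0.   ]), array([0.313, 0.313, 0.   ])]
[208 265]
left 0 [ 0.007 -0.129] -0.12607306631463902
left 0.2 [ 0.007 -0.126] -0.1231029005544748
right 0 [ 0.009 -0.194] -0.18976164815317173
right 0.2 [ 0.009 -0.182] -0.17763966603471046
[ 0.55  -0.139  0.2  ] [ 0.585 -0.144  0.   ]
[ 0.386 -0.141  0.2  ] [ 0.393 -0.147  0.   ]
```

View pics/sc.png

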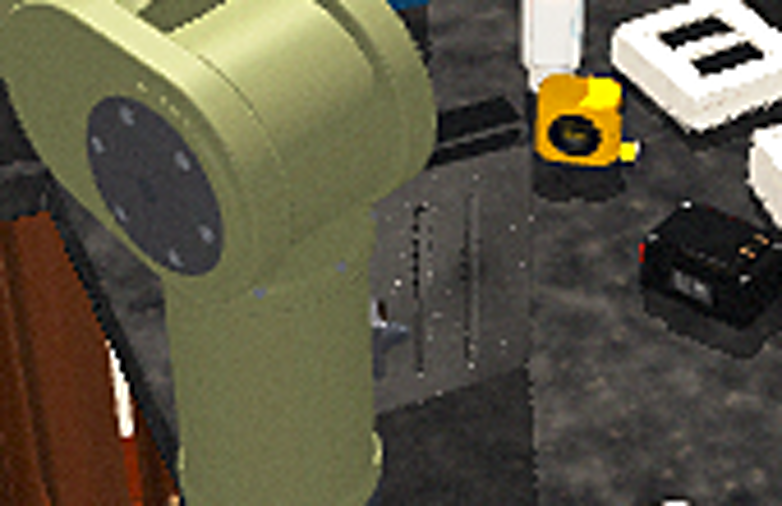

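```bash
python3 -m pendant '[[0,0,0,0,0,-0.114],[0,0,0,0,0,-0.114],[0,0,0,0,0,-0.114],[0,0,0,0,0,-0.114],[0,0,0,0,0,-0.114],[0,0,0,0,0,-0.114],[0,0,0,0,0,-0.114],[0,0,0,0,0,0]]' 1
python3 -m pendant '[[0.96,0.66,0.2,0,0,0],[0.96,0.66,0.2,0,0,0],[0.96,0.66,0.2,0,0,0],[0.96,0.66,0.2,0,0,0],[0.96,0.66,0.2,0,0,0],[0.96,0.66,0.2,0,0,0],[0.96,0.66,0.2,0,0,0],[0.96,0.66,0.2,0,0,0],[0.96,0.66,0.2,0,0,0],[0.96,0.66,0.2,0,0,0],[0.96,0.66,0.2,0,0,0],[0.96,0.66,0.2,0,0,0],[0,0,0,0,0,0],[0,0,0,0,0,0]]'
python3 - <<'E'
from h import *
p=ctrl.get_image("side"); save(p,"s2.png")
print(ctrl.get_state()["tcp_rot"].round(3))
E
```

```text
time_s: 2.55
tcp_pos: [0.2342, -0.6063, 0.2313]
tcp_rot: [[0.007, 1.0, 0.0], [1.0, -0.007, 0.0], [0.0, 0.0, -1.0]]
ft_force: [-0.2, -0.3, -0.0]
gripper_width: 1.004
finger_force: 0.0
time_s: 4.3
tcp_pos: [0.4732, -0.2627, 0.1594]
tcp_rot: [[0.007, 1.0, -0.0], [1.0, -0.007, -0.001], [-0.001, -0.0, -1.0]]
ft_force: [0.3, -0.3, -0.1]
gripper_width: 1.003
finger_force: 0.0
[[ 0.008  1.    -0.   ]
 [ 1.    -0.008 -0.001]
 [-0.001 -0.    -1.   ]]
```

View pics/s2.png

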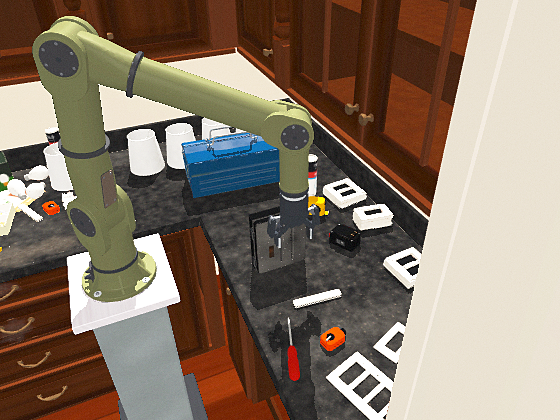

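Run:
```python
from h import *
p=ctrl.get_image("side"); c=p["img"][190:290,235:335]
cv2.imwrite("pics/c2.png",cv2.resize(c,None,fx=6,fy=6,interpolation=2)[:,:,::-1])
r=ctrl.outline_of("case",p)[0]; print(r["p"],r["extent"])
for x in(.387,.475,.56):
    for z in(0,.2): print(x,z,proj(p,[x,-.178,z]).round(1),((proj(p,[x,-.178,z])-[235,190])*6).round())
```

```text
0.8 [247.4, 209.1, 306.9, 273.4]
0.387 0 [256.9 275.2] [131. 511.]
0.387 0.2 [253.7 224.3] [112. 206.]
0.475 0 [283.1 267.1] [288. 463.]
0.475 0.2 [282.2 216.5] [283. 159.]
0.56 0 [307.4 259.5] [434. 417.]
0.56 0.2 [308.6 209.3] [442. 116.]
```

View pics/c2.png

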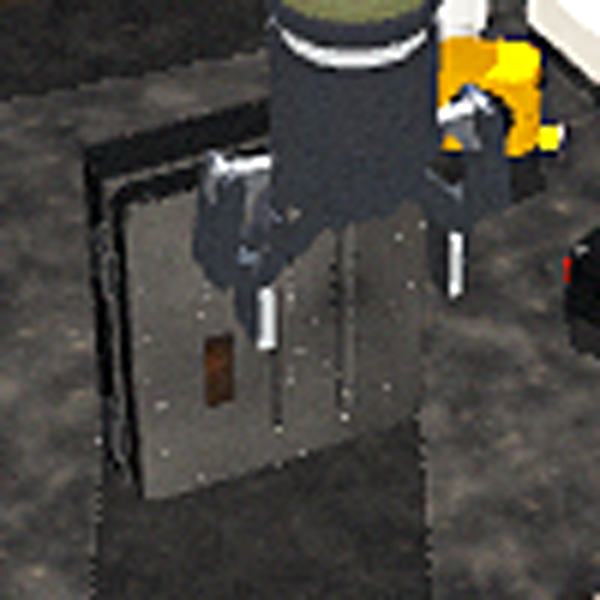

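```bash
python3 -m pendant '[[0.9,0,0,0,0,0],[0.8,0,0,0,0,0],[0.25,0,0,0,0,0],[0.25,0,0,0,0,0],[0.25,0,0,0,0,0],[0.25,0,0,0,0,0],[0.25,0,0,0,0,0]]'
python3 -m pendant '[[0.25,0,0,0,0,0],[0.25,0,0,0,0,0],[0.25,0,0,0,0,0]]'
python3 -m pendant '[[0.25,0,0,0,0,0],[0.25,0,0,0,0,0],[0.25,0,0,0,0,0],[0.25,0,0,0,0,0],[0.25,0,0,0,0,0],[0.25,0,0,0,0,0]]'
```

```text
time_s: 5.32
tcp_pos: [0.4741, -0.1735, 0.1594]
tcp_rot: [[0.006, 1.0, 0.0], [1.0, -0.006, -0.0], [-0.0, 0.0, -1.0]]
ft_force: [0.6, -0.5, 0.3]
gripper_width: 1.002
finger_force: 0.5
time_s: 5.7
tcp_pos: [0.4742, -0.1502, 0.1593]
tcp_rot: [[0.005, 1.0, -0.0], [1.0, -0.005, 0.0], [0.0, -0.0, -1.0]]
ft_force: [-0.2, 0.5, 0.6]
gripper_width: 1.001
finger_force: 0.3
time_s: 6.45
tcp_pos: [0.4744, -0.1054, 0.1593]
tcp_rot: [[0.005, 1.0, 0.0], [1.0, -0.005, -0.0], [-0.0, 0.0, -1.0]]
ft_force: [0.7, 0.1, -0.5]
gripper_width: 0.998
finger_force: 0.0
```

```bash
python3 -m pendant '[[-0.9,0,0,0,0,0],[-0.9,0,0,0,0,0],[-0.9,0,0,0,0,0],[-0.3,0,0,0,0,0],[0,0,0,0,0,0]]'
python3 - <<'E'
from fit import *
np.set_printoptions(precision=3,suppress=True)
p=ctrl.get_image("top"); 
m=ctrl.outline_of("case",p)[0]; print(m["p"],m["extent"]); v,i=fit(p,m["pixels"],.175,.2,.055,[(.35,.6),(-.2,.2),(-.4,.4)]); print(v,i)
s=ctrl.get_image("side"); m=ctrl.outline_of("case",s)[0]; print(m["p"],m["extent"]); print(fit(s,m["pixels"],.175,.2,.055,[(.35,.6),(-.2,.2),(-.4,.4)]))
cv2.imwrite("pics/both.png",np.vstack([cv2.resize(a,(600,300)) for a in(p["img"][150:310,90:410],s["img"][100:310,150:450])])[:,:,::-1])
E
```

```text
time_s: 7.08
tcp_pos: [0.4739, -0.1956, 0.1592]
tcp_rot: [[0.006, 1.0, -0.0], [1.0, -0.006, 0.001], [0.001, -0.0, -1.0]]
ft_force: [0.8, 0.4, -0.7]
gripper_width: 0.999
finger_force: 0.0
0.82 [245.3, 217.7, 305.8, 267.2]
[ 0.469 -0.018  0.023] 0.9272981475008738
0.71 [227.3, 211.6, 296.7, 263.3]
(array([ 0.471, -0.015, -0.067]), np.float64(0.7446882619296412))
```

View pics/both.png

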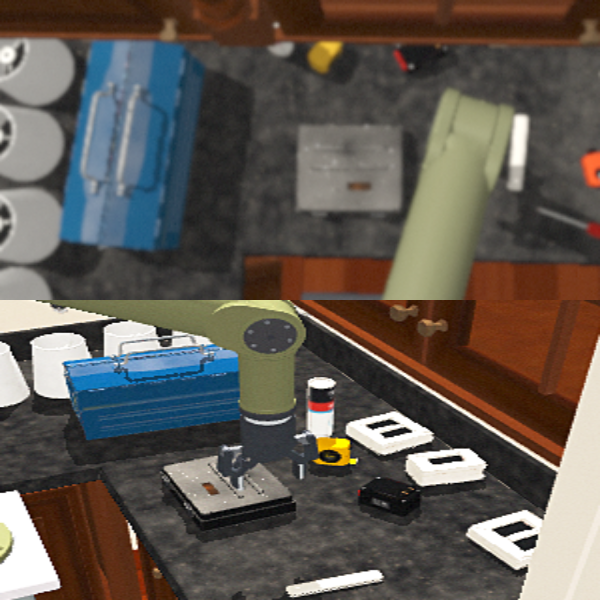

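```bash
python3 -m pendant '[[0,0,0.98,0,0,0],[0,0,0.98,0,0,0],[0,0,0.98,0,0,0],[0,0,0.98,0,0,0],[0,0,0.9,0,0,0],[0,0,0,0,0,0.063],[0.6,0,0,0,0,0],[0.6,0,0,0,0,0],[0,0,0,0,0,0]]'
python3 -m pendant '[[0.2,0,0,0,0,0],[0.2,0,0,0,0,0],[0.2,0,0,0,0,0],[0.2,0,0,0,0,0],[0.2,0,0,0,0,0],[0.3,0,0,0,0,0],[0.4,0,0,0,0,0],[0.4,0,0,0,0,0],[0.4,0,0,0,0,0],[0.4,0,0,0,0,0],[0.4,0,0,0,0,0],[0.4,0,0,0,0,0],[0.3,0,0,0,0,0],[0.1,0,0,0,0,0],[0,0,0,0,0,0]]'
python3 - <<'E'
from fit import *
np.set_printoptions(precision=3,suppress=True)
p=ctrl.get_image("top"); 
m=ctrl.outline_of("case",p)[0]; print(m["p"],m["extent"]); v,i=fit(p,m["pixels"],.175,.2,.055,[(.35,.6),(-.2,.3),(-.4,.4)]); print(v,i)
print(ctrl.get_state()["tcp_pos"])
E
```

```text
time_s: 8.4
tcp_pos: [0.4783, -0.1573, 0.0153]
tcp_rot: [[0.094, 0.996, 0.001], [0.996, -0.094, 0.0], [0.0, 0.001, -1.0]]
ft_force: [0.2, -1.0, 0.9]
gripper_width: 1.004
finger_force: 0.0
time_s: 10.28
tcp_pos: [0.4898, -0.0368, 0.0147]
tcp_rot: [[0.099, 0.995, 0.0], [0.995, -0.099, 0.001], [0.001, 0.0, -1.0]]
ft_force: [0.6, -1.4, 0.4]
gripper_width: 1.003
finger_force: 0.0
0.81 [216.1, 206.4, 263.9, 259.2]
[ 0.493  0.109 -0.235] 0.5900514579759862
[ 0.49  -0.037  0.015]
```

```bash
cat > edge.py <<'E'
from fit import *
np.set_printoptions(precision=3,suppress=True)
p=ctrl.get_image("top"); m=ctrl.outline_of("case",p)[0]["pixels"]
rs=[r for r in range(420) if m[r].sum()>5][6:-12]
P=np.array([pt(p,(np.where(m[r])[0].min(),r+.5),.055) for r in rs]); k=np.polyfit(P[:,0],P[:,1],1)
k=np.polyfit(*P[abs(np.polyval(k,P[:,0])-P[:,1])<.006][:,:2].T,1)
print("lead slope",k[0],"y at x=.49",np.polyval(k,.49),"toolbox",-.089*.49+.343,"gap",-.089*.49+.343-np.polyval(k,.49),rs[0],rs[-1])
cv2.imwrite("pics/e%d.png"%p["shot"],cv2.resize(p["img"][150:310,90:360],None,fx=2.9,fy=2.9,interpolation=2)[:,:,::-1]); print(p["shot"])
E
python3 edge.py
```

```text
lead slope -0.10137470303599704 y at x=.49 0.17039571026611428 toolbox 0.29939000000000004 gap 0.12899428973388577 215 245
11
```

```bash
python3 -m pendant '[[0.3,0,0,0,0,0],[0.4,0,0,0,0,0],[0.4,0,0,0,0,0],[0.4,0,0,0,0,0],[0.4,0,0,0,0,0],[0.4,0,0,0,0,0],[0.4,0,0,0,0,0],[0.4,0,0,0,0,0],[0.3,0,0,0,0,0],[0.2,0,0,0,0,0],[0,0,0,0,0,0]]'
python3 edge.py
python3 -m pendant '[[0.1,0,0,0,0,0],[0.1,0,0,0,0,0],[0.1,0,0,0,0,0]]'
```

```text
time_s: 11.85
tcp_pos: [0.5006, 0.0712, 0.0147]
tcp_rot: [[0.099, 0.995, 0.0], [0.995, -0.099, 0.002], [0.002, 0.0, -1.0]]
ft_force: [0.3, 0.1, 0.8]
gripper_width: 1.002
finger_force: 0.0
lead slope -0.10963929830807256 y at x=.49 0.2792060609270014 toolbox 0.29939000000000004 gap 0.020183939072998647 212 241
12
time_s: 12.32
tcp_pos: [0.5013, 0.0778, 0.0146]
tcp_rot: [[0.1, 0.995, -0.0], [0.995, -0.1, -0.001], [-0.001, -0.0, -1.0]]
ft_force: [-0.4, -5.2, 1.1]
gripper_width: 0.996
finger_force: 2.2
```

```bash
python3 -m pendant '[[0.1,0,0,0,0,0]]'|egrep 'pos|force'
python3 -m pendant '[[0.1,0,0,0,0,0]]'|egrep 'pos|force'
python3 -m pendant '[[0.1,0,0,0,0,0]]'|egrep 'pos|force'
```

```text
tcp_pos: [0.5016, 0.0814, 0.0146]
ft_force: [-0.5, -4.1, 1.3]
finger_force: 2.0
tcp_pos: [0.5019, 0.0847, 0.0146]
ft_force: [-0.5, -4.4, 1.5]
finger_force: 2.1
tcp_pos: [0.5022, 0.0865, 0.0146]
ft_force: [-1.7, -10.9, 4.0]
finger_force: 5.5
```

```bash
python3 -m pendant '[[0.05,0,0,0,0,0]]'|egrep 'pos|force'
python3 -m pendant '[[0.05,0,0,0,0,0]]'|egrep 'pos|force'; python3 edge.py
```

```text
tcp_pos: [0.5021, 0.0865, 0.0146]
ft_force: [-1.6, -12.6, 4.6]
finger_force: 6.2
tcp_pos: [0.5021, 0.0864, 0.0146]
ft_force: [-3.3, -15.9, 6.8]
finger_force: 7.7
lead slope -0.09013458965055333 y at x=.49 0.2912441319274896 toolbox 0.29939000000000004 gap 0.008145868072510443 211 239
13
```

```bash
python3 -m pendant '[[-0.2,0,0,0,0,0],[-0.5,0,0,0,0,0],[-0.9,0,0,0,0,0],[-0.9,0,0,0,0,0],[-0.9,0,-0.5,0,0,0],[-0.9,0,-0.9,0,0,0],[-0.9,0,-0.9,0,0,0],[-0.9,0,-0.9,0,0,0],[-0.5,0,-0.5,0,0,0],[0,0,0,0,0,0],[0,0,0,0,0,0]]'
python3 edge.py
python3 - <<'E'
from fit import *
p=ctrl.get_image("top"); m=ctrl.outline_of("case",p)[0]; print(fit(p,m["pixels"],.175,.2,.055,[(.35,.6),(0,.4),(-.4,.4)]))
s=ctrl.get_image("side"); cv2.imwrite("pics/end.png",np.vstack([cv2.resize(a,(600,300)) for a in(p["img"][150:310,90:410],s["img"][100:310,150:450])])[:,:,::-1])
E
```

```text
time_s: 14.42
tcp_pos: [0.4825, -0.1052, 0.1249]
tcp_rot: [[0.098, 0.995, -0.001], [0.995, -0.098, 0.001], [0.001, -0.001, -1.0]]
ft_force: [-1.3, -0.4, -0.5]
gripper_width: 1.004
finger_force: 0.0
(array([ 0.4996685 ,  0.19506935, -0.11486442]), np.float64(0.891726251276813))Traceback (most recent call last):
  File "edge.py", line 3, in <module>
    p=ctrl.get_image("top"); m=ctrl.outline_of("case",p)[0]["pixels"]
                               ~~~~~~~~~~~~~~~~~~~~~~~~~^^^
IndexError: list index out of range
```

View pics/end.png

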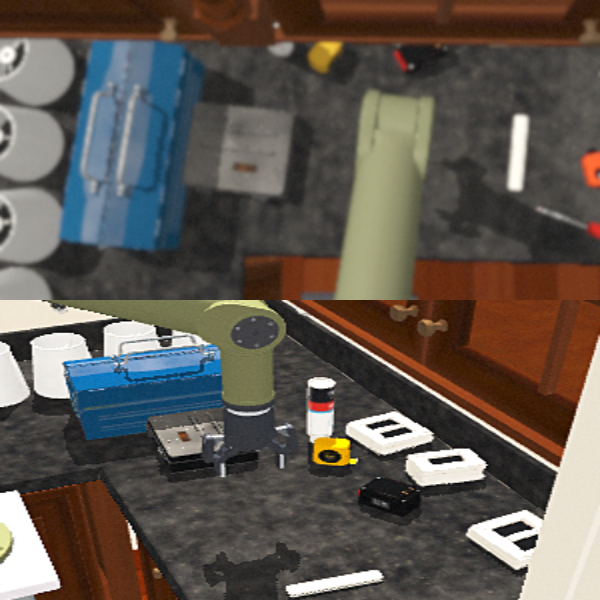

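The case lies lid up with its end against the toolbox's side, square to it. The bystanders have not moved and the gripper is clear.

```bash
python3 -c "
from plant import ctrl
print(ctrl.job_done())"
```

```text
the job is handed in; nothing more can be done
None
```

The job is handed in, with no verdict returned: the case was tipped flat, lid up, and pushed gently until it stopped square against the toolbox's side (wrist force about 17 N at most in the readings), and the bystanders look unmoved in the last pictures.

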